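# Swap the pencil cup and the screw-top tin on a fold-down desk

## Task

The pencil cup and the screw-top tin are in each other's places: the cup is stuck under the rack's shelf where no pencil fits in, and the tin fills the cup's cell in the desk tidy. Swap them: stand the cup upright on the floor of the tidy's square cell, and stand the tin upright, cap up, about the middle of the rack's lower board, between its lips. Set them down rather than dropping them, do not tip either over, and leave the eraser, the phone grip and the saucer where they are.

Things in the scene. Friction and masses are not known exactly. Their poses are not given: they have to be found in the camera images.
- cup_mid (a point): Steel pencil cup, empty, open at the top: a plain round cylinder 64 mm across and 120 mm tall, wall 3 mm, about 0.17 kg. Starts on the rack's lower board under the upper shelf. The point is its centre, 60 mm above its underside; its z axis points up out of the mouth.
- tin_mid (a point): Grey plastic tin with a white ribbed screw-top cap, closed: 120 mm tall; body 60 mm across up to 88 mm, cap 62 mm (63 mm over the ribs) across from 90 to 120 mm up; about 0.2 kg. Starts in the square cell of the tidy, its top 42 mm above the walls. The point is its centre, 60 mm above its underside; its z axis points up through the cap.
- rack_place (a point): Centre of the top face of the white lower board of a fixed two-tier rack (90 mm deep, 220 mm long, end-on to the robot, front to the robot's right); the face is 12 mm above the desk. Axes: x from open front to back, y along its length, z up. Lips 8 mm thick, 6 mm above the board, run along both long edges, 74 mm apart. Two 10 mm steel posts stand at each end (x = 5 and 40 mm, y = +-104 mm).
- rack_shelf (a point): Middle of the front lower edge of the rack's upper wire shelf, 154 mm above the lower board and 44 mm in front of rack_place; same axes. The shelf is five steel rods 6 mm thick along the rack's length, 20.5 mm apart from front to back edge. It blocks taking things on the lower board from straight above: there is only room to reach in from the front, low and tilted.
- cell (a point): Centre of the floor of the square cell of the fixed wooden desk tidy (94 mm wide), 12 mm above the desk. Axes: x from the tidy's front to its back, z up. The cell is 78 x 78 mm inside; its walls are 8 mm thick and 78 mm high above this floor, so fingers do not fit beside what stands in it. Behind it (x = 47 to 119 mm) is a shallow tray, 30 mm high above the desk.
- eraser: Bystander: grey eraser in a card sleeve, 62 x 26 x 14 mm, lying in the tidy's tray. Origin at the centre of its underside.
- phone_grip: Bystander: orange silicone phone grip, a spool 42 mm across and 14 mm high, lying on the rack's upper shelf. Origin at the centre of its underside.
- saucer: Bystander: white ceramic saucer, 110 mm across and 18 mm high, on the desk straight ahead of the robot, beyond rack and tidy. Origin at the centre of its underside.
Mind the look-alikes: they are no part of the job. Of the things that look like the part that bears cell, the smaller one is meant. Leave any green look-alike of the part that bears cup_mid alone.

How it is judged:
At the end, for the whole second after the job is handed in: Cup upright (0.08 rad) on the floor of the tidy's cell, centre within 15 mm of its axis and 55-64 mm above the floor; tin upright (0.06 rad, cap up) on the rack's lower board between the lips, centre within 11 mm of mid-depth, 45 mm of mid-length and 55-64 mm above the board (horizontal distance between cup_mid and cell below 0.015 m and z of cup_mid in the frame of cell between 0.055 and 0.064 m and angle between cup_mid's own z axis and vertical below 0.08 rad and x of tin_mid in the frame of rack_place between -0.011 and 0.011 m and y of tin_mid in the frame of rack_place between -0.045 and 0.045 m and z of tin_mid in the frame of rack_place between 0.055 and 0.064 m and angle between tin_mid's own z axis and vertical below 0.06 rad); the robot touches nothing.
It fails at once if the cup or the tin tips over (more than 0.7 rad) (angle between any of cup_mid, tin_mid's own z axis and vertical above 0.7 rad).
It fails at once if the cup is dropped (faster than 0.5 m/s while no finger touches it, a fall of about 13 mm) (linear speed of cup above 0.5 m/s and contact force between the fingers and cup below 0.05 N).
It fails at once if the tin is dropped (faster than 0.5 m/s while no finger touches it, a fall of about 13 mm) (linear speed of tin above 0.5 m/s and contact force between the fingers and tin below 0.05 N).
It fails at once if the eraser, the phone grip or the saucer is moved by more than 30 mm (distance of any of eraser, phone_grip, saucer from where it was at the start of the episode above 0.03 m).
It also fails if it takes over 72 s, if anything falls off the work surface, if the arm or the gripper's body presses on something with over 40 N, if the wrist force passes 120 N, or if a joint passes its speed limit or range.

## Robot

A 6-joint arm with a two-finger parallel gripper is mounted at the origin on the work surface. World frame = base frame: x ahead of the robot, y to its left, z up, the work surface at z = 0. Lengths are in m, angles in rad, forces in N, time in s.
With the tool pointing down it reaches from about 0.275 to 0.825 m from the base axis. Payload 4.9 kg.
Tool frame: the origin (TCP) lies midway between the tips of the shut fingers; the grasp point (between the pads) lies 19 mm behind it (grip_point_offset is the distance from the TCP to the grasp point, in m); z points along the fingers, x is the direction in which the jaws open and shut, and the axes are right-handed (so a half turn about z gives the same grasp; the last joint's range is limited). The gripper opens to 85 mm and grips with 20 to 120 N. Pads are 22 mm wide; open, the fingers measure 114 mm over their backs; the gripper's body (76 mm by 85 mm) begins 54 mm behind the grasp point. The pads swing forward as they close: fully open they stand 13 mm farther back than shut.
Start: joints at [1.106, 0.326, -0.193, 1.052, 0, 1.437], TCP at [0.179, 0.52, 0.231] pointing down, gripper open.
Joint ranges: [-2.65, 2.65], [-0.97, 1.79], [-1.3, 1.35], [-1.93, 2.1], [-1.47, 1.37], [-3.14, 3.14]. Speed limits (rad/s): [2.57, 2.57, 3.14, 3.14, 3.14, 3.14].

## Interface

Orientations are given as a rotation vector (axis times angle).
In Python, from cell import * gives the robot as it stands. Calls block until the motion is done:
- movep(position, orientation): joint-space move of the TCP to a pose.
- move_l(position, velocity=0.15, rot=None, until_force=None): straight line of the TCP; rot=None keeps the orientation; velocity is the mean speed in m/s. With until_force (N) it stops when the force on the tool has changed by that much, and returns True; else False.
- set_joints(angles): joint-space move.
- let_go() and grab(newtons=None): open the fingers fully, or close them until they stop; newtons is the grip in N (None keeps the last).
- sleep(seconds).
- ik(position, orientation): joint angles nearest the present ones, or None.
- get_state(): the state.
- grab_frame(name): name is "scene" or "top"; returns a dict with "img" (384x512x3 uint8, red, green, blue), "fx", "fy", "cx", "cy" (pixels), "cam_to_world" (4x4, takes a point from camera to world coordinates). Camera axes: x right, y down, z forward; pixel columns grow to the right and rows downward; lengths in m; the calibration is good to about 2 mm. A picture is of the moment at which its call begins. There is no depth.
A pose or a line that the arm cannot do raises MotionError and nothing moves.
- sign_off(): hands the job in, once; it reports no verdict.
Trained networks look in the newest picture that a camera, given by its name, has taken for a name from the list of things; names that differ only in an ending like _2 or _b are one class to them, and where a whole thing is asked for, a point or a joint stands for the part that bears it (a point fixed in the world has none). Each returns a list of dicts, best first, with "score" (0 to 1); they miss things now and then, are a little off and sometimes report something else, mostly with a low value. They report only what shows in the picture. A call takes as long as a camera call. They do not tell look-alikes from the thing itself.
- spot_in(camera, name): "centre" ([column, row] in pixels, amid what is visible of it).
- silhouettes(camera, name): "mask" (384x512 bool, what is visible of it) and "centre" ([column, row] in pixels, amid what is visible of it).
- tip_of(camera, name): "centre" ([column, row] in pixels: a listed point, or the origin of a listed thing).
The state is a dict: "clock": time; "q": joint angles; "joint_velocities": joint speeds; "tau": joint torques, N m; "position": TCP position; "eef_rot": TCP orientation; "contact_force": force on the tool from outside, world axes, zero at the start; "wrist_torque": the same for the moment, N m; "finger_gap": opening from 0.0 (shut) to 1.0 (fully open).
Only numpy, scipy, OpenCV 4.12 (cv2) and the standard library are available. Lean on these libraries where they do the work, as an engineer would, in place of code of your own. Each camera call takes 0.05 s, during which the arm holds its last target.

## Working session

There is one attempt and no reset: what is moved stays moved. The work goes in short steps, each a Python script; the robot and the scene stay as the last script left them, time stands still between calls to the robot, and variables do not carry over. Pictures are saved under pics/ and viewed, and the job is handed in when it is done.

```bash
mkdir -p pics; ls; python3 - <<'E'
from cell import *
import cv2,numpy as np
for c in ["scene","top"]:
    f=grab_frame(c); cv2.imwrite(f"pics/{c}0.png",cv2.resize(f["img"][:,:,::-1],(800,600),interpolation=cv2.INTER_CUBIC))
    print(c,f["fx"],f["fy"],f["cx"],f["cy"]);print(np.round(f["cam_to_world"],4).tolist())
    for n in ["cup_mid","tin_mid","rack_place","rack_shelf","cell","eraser","phone_grip","saucer"]:
        print(n,[(np.round(d["centre"],1).tolist(),round(d["score"],2)) for d in tip_of(c,n)])
print(get_state())
E
```

```text
pics
scene 373.32944432420976 373.32944432420976 253.9130696635043 193.69819671402672
[[-0.6935, 0.5799, -0.4275, 1.0591], [0.7203, 0.568, -0.3981, 0.4735], [0.012, -0.5841, -0.8116, 0.9082], [0.0, 0.0, 0.0, 1.0]]
cup_mid [([248.9, 153.2], 0.78), ([208.0, 134.4], 0.67)]
tin_mid [([293.3, 216.4], 0.66)]
rack_place [([204.8, 143.0], 0.81)]
rack_shelf [([191.8, 106.1], 0.94)]
cell [([380.7, 274.9], 0.64), ([290.7, 226.3], 0.57)]
eraser []
phone_grip [([211.0, 98.0], 0.45)]
saucer [([202.2, 227.6], 0.82)]
top 440.5883430500557 440.5883430500557 249.5445849032712 194.06632476499183
[[-0.0137, -0.9839, 0.1781, 0.4819], [-0.9999, 0.013, -0.0051, 0.0793], [0.0027, -0.1781, -0.984, 1.0953], [0.0, 0.0, 0.0, 1.0]]
cup_mid [([371.1, 238.8], 0.82), ([303.0, 259.6], 0.69)]
tin_mid []
rack_place [([363.1, 240.2], 0.73)]
rack_shelf [([400.1, 231.3], 0.74)]
cell [([207.2, 223.6], 0.92), ([99.5, 253.1], 0.92)]
eraser [([209.6, 194.3], 0.71)]
phone_grip [([398.1, 265.0], 0.77), ([363.4, 234.9], 0.35)]
saucer [([279.8, 159.8], 0.88), ([210.3, 192.7], 0.36)]
{'clock': 0.9, 'q': array([ 1.10580156e+00,  3.26161391e-01, -1.92612974e-01,  1.05201473e+00,
       -1.26787493e-05,  1.43661175e+00]), 'joint_velocities': array([-0.00036517,  0.00064261,  0.00043543,  0.00260132, -0.00115664,
       -0.00131699]), 'tau': array([ 6.56768716e-04, -4.43315005e+01,  2.62761283e+01,  8.31856578e-04,
       -1.83107491e-04,  7.03880687e-06]), 'position': array([0.1786326 , 0.52018914, 0.23129694]), 'eef_rot': array([2.55688086e+00, 1.82535351e+00, 1.93403143e-05]), 'contact_force': array([ 0.48474414,  0.01763693, -0.20219682]), 'wrist_torque': array([-0.0159995 ,  0.03881523,  0.04454885]), 'finger_gap': 0.9986975815355364}
```

View pics/scene0.png

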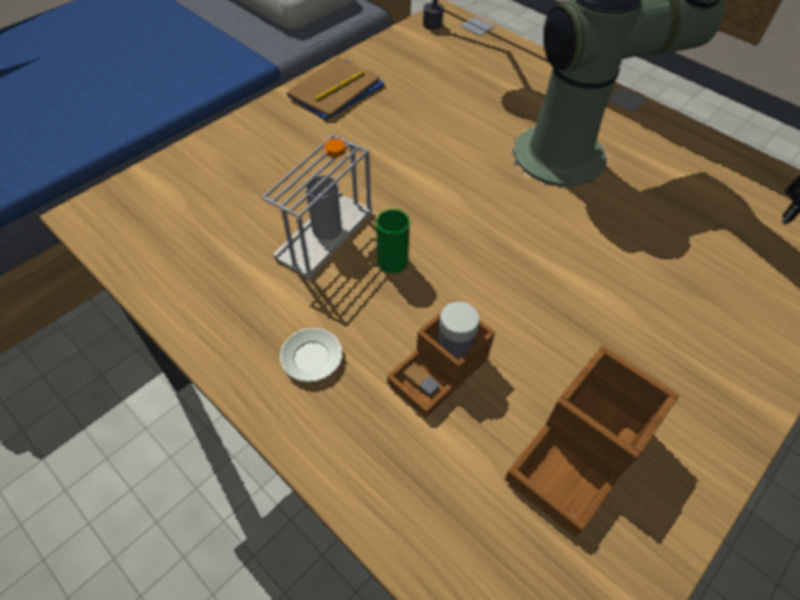

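View pics/top0.png

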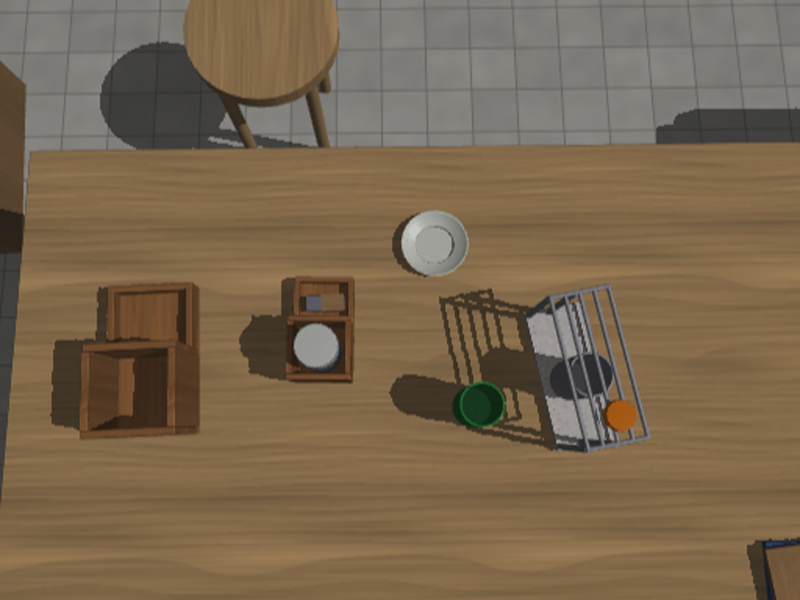

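The cell candidates in scene pixels are (381,275), the large tidy, and (291,226), the small tidy holding the tin. The smaller one is meant. The cup candidates are (249,153), which is green, and (208,134), which is steel and sits under the rack. I take the steel one. Next I'll confirm in enlarged crops.

```bash
python3 - <<'E'
from cell import *
import cv2,numpy as np
f=grab_frame("scene")["img"][:,:,::-1]; t=grab_frame("top")["img"][:,:,::-1]
def crop(im,x0,y0,x1,y1,s): return cv2.resize(im[y0:y1,x0:x1],None,fx=s,fy=s,interpolation=cv2.INTER_CUBIC)
a=crop(f,160,80,260,180,5); b=crop(t,325,175,425,295,5)
cv2.imwrite("pics/c_scene_rack.png",a); cv2.imwrite("pics/c_top_rack.png",b)
c=crop(f,240,185,325,270,4); d=crop(t,170,165,250,250,4)
cv2.imwrite("pics/c_tidy.png",np.hstack([c,d]))
E
```

```text
(no output)
```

View pics/c_scene_rack.png

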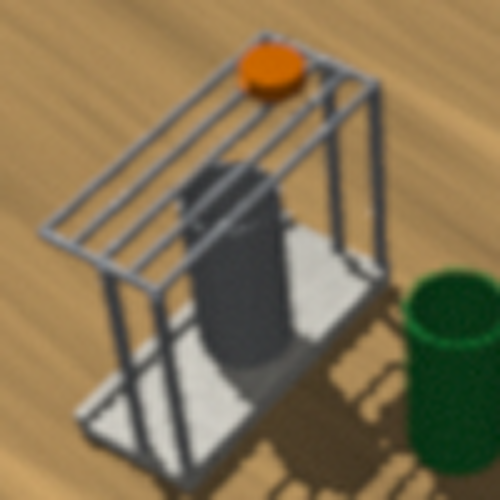

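View pics/c_top_rack.png

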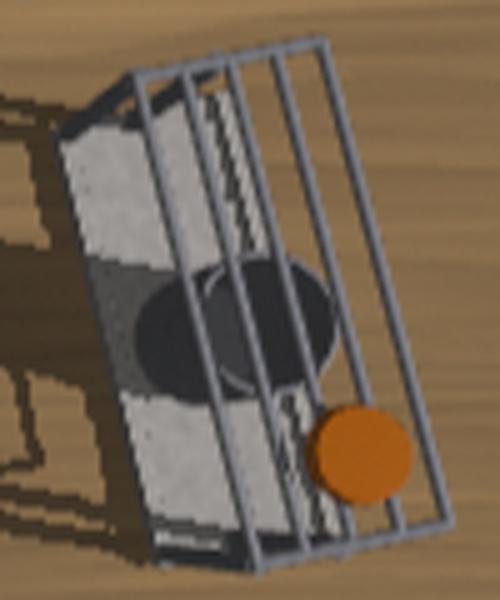

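View pics/c_tidy.png

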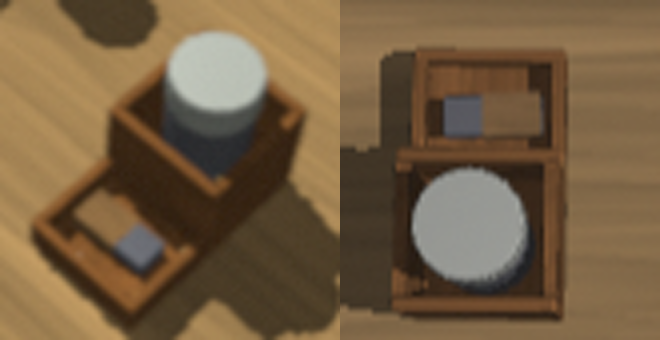

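```bash
cat > geo.py <<'E'
import numpy as np
from scipy.optimize import least_squares
CAM={"scene":(373.32944,253.91307,193.6982,None),"top":(440.58834,249.54458,194.06632,None)}
def proj(f,P):
    P=np.atleast_2d(P);T=f["cam_to_world"];p=(P-T[:3,3])@T[:3,:3]
    return np.c_[f["fx"]*p[:,0]/p[:,2]+f["cx"],f["fy"]*p[:,1]/p[:,2]+f["cy"]]
def onplane(f,uv,z):
    T=f["cam_to_world"];d=T[:3,:3]@np.array([(uv[0]-f["cx"])/f["fx"],(uv[1]-f["cy"])/f["fy"],1]);o=T[:3,3]
    return o+d*(z-o[2])/d[2]
def full(p,off,s): return (np.array(p)+.5)/s-.5+np.array(off)
E
python3 - <<'E'
from cell import *
from geo import *
import cv2
F={c:grab_frame(c) for c in ["scene","top"]}
S=lambda *p:full(p,(160,80),5); T=lambda *p:full(p,(325,175),5)
def W(p,P): 
    c,s=np.cos(p[2]),np.sin(p[2]); P=np.array(P)
    return np.array([p[0]+c*P[0]-s*P[1],p[1]+s*P[0]+c*P[1],P[2]])
# rack obs: local point fn (L) 
obs=[("scene",S(45,232),(-.041,-1,.169)),("scene",S(265,36),(-.041,1,.169)),("scene",S(378,83),(.041,1,.169)),("scene",S(157,292),(.041,-1,.169)),
("top",T(137,75),(.041,-1,.169)),("top",T(323,43),(-.041,-1,.169)),("top",T(448,523),(-.041,1,.169)),("top",T(258,567),(.041,1,.169)),
("scene",S(388,277),(.045,2,.018)),("scene",S(187,480),(.045,-2,.018)),("scene",S(80,413),(-.045,-2,.018)),
("top",T(55,138),(.045,-2,.018)),("top",T(155,562),(.045,2,.018)),
("scene",np.array([204.8,143.0]),(0,0,.012)),("scene",np.array([191.8,106.1]),(-.044,0,.166)),("top",np.array([363.1,240.2]),(0,0,.012)),("top",np.array([400.1,231.3]),(-.044,0,.166))]
def res(p):
    r=[]
    for c,uv,P in obs:
        L={0:0,1:p[3],2:.110}[abs(P[1])]*np.sign(P[1]); r.append(proj(F[c],W(p,(P[0],L,P[2])))[0]-uv)
    return np.concatenate(r)
s=least_squares(res,[.45,-.2,1.5,.104],loss="soft_l1",x_scale=[.1,.1,1,.1]); print("rack",s.x); print(np.round(s.fun.reshape(-1,2),1).tolist())
S2=lambda *p:full(p,(240,185),4); T2=lambda x,y:full((x-340,y),(170,165),4)
o2=[("scene",S2(110,108),(.047,-.047,.09)),("scene",S2(217,194),(.047,.047,.09)),("scene",S2(305,112),(-.047,.047,.09)),
("top",T2(394,313-14),(-.047,.047,.09)),("top",T2(562,297),(-.047,-.047,.09)),("top",T2(397,150),(.047,.047,.09)),("top",T2(565,150),(.047,-.047,.09)),
("scene",S2(34,222),(.119,-.047,.03)),("scene",S2(130,318),(.119,.047,.03)),("top",T2(414,48),(.119,.047,.03)),("top",T2(566,50),(.119,-.047,.03))]
def res2(p): return np.concatenate([proj(F[c],W(p,P))[0]-uv for c,uv,P in o2])
s2=least_squares(res2,[.45,.1,0],loss="soft_l1",x_scale=[.1,.1,1]);print("cell",s2.x,np.round(s2.fun.reshape(-1,2),1).tolist())
# overlays
for c,im in ((c,cv2.resize(F[c]["img"][:,:,::-1],None,fx=4,fy=4,interpolation=cv2.INTER_CUBIC)) for c in F):
    def line(p,A,B,col):
        q=(proj(F[c],[W(p,A),W(p,B)])*4+1.5).astype(int); cv2.line(im,tuple(map(int,q[0])),tuple(map(int,q[1])),col,1)
    def rect(p,x0,x1,y0,y1,z,col):
        a=[(x0,y0,z),(x1,y0,z),(x1,y1,z),(x0,y1,z)]
        for i in range(4): line(p,a[i],a[(i+1)%4],col)
    rect(s.x,-.041,.041,-s.x[3],s.x[3],.169,(0,0,255)); rect(s.x,-.045,.045,-.11,.11,.018,(0,255,0)); rect(s.x,-.037,.037,-.11,.11,.018,(255,255,0))
    rect(s2.x,-.047,.047,-.047,.047,.09,(0,0,255)); rect(s2.x,-.039,.039,-.039,.039,.09,(0,255,255)); rect(s2.x,.047,.119,-.047,.047,.03,(0,255,0))
    u=proj(F[c],[W(s.x,(0,0,.06)),W(s2.x,(0,0,.06))])*4
    out=[im[int(v)-200:int(v)+200,int(w)-200:int(w)+200] for w,v in u]; cv2.imwrite(f"pics/ov_{c}.png",np.hstack(out))
# cup / tin from silhouettes
for c in F:
  for n in ["cup_mid","tin_mid"]:
    for d in silhouettes(c,n): print(c,n,d["score"],d["centre"],d["mask"].sum())
E
```

```text
rack [ 0.55975618 -0.20256794  1.75569086  0.10398359]
[[-0.8, -0.3], [0.1, -0.7], [-0.7, -0.2], [-0.3, -0.4], [-0.8, 0.9], [-1.0, -0.1], [-0.6, 0.6], [-1.1, -0.2], [0.7, -3.5], [-0.3, -1.3], [-1.6, -0.5], [-0.6, -2.4], [0.7, 1.7], [2.4, 4.4], [-1.2, -0.7], [-0.3, -0.2], [1.5, -0.9]]
cell [ 0.60115252  0.17986811 -0.00447816] [[-1.8, -0.4], [-1.2, 0.2], [0.2, -1.6], [-0.2, 3.0], [-0.9, 3.1], [-0.3, -0.6], [-1.6, -1.0], [-2.1, -0.4], [-0.1, -1.6], [-0.5, 0.1], [-0.5, -0.7]]
scene cup_mid 0.61 [247.6, 152.7] 789
scene cup_mid 0.56 [209.3, 133.7] 783
scene tin_mid 0.66 [293.6, 210.6] 688
top cup_mid 0.8 [373.6, 238.9] 796
top cup_mid 0.71 [304.6, 259.3] 821
top tin_mid 0.98 [205.0, 221.4] 719
```

View pics/ov_scene.png

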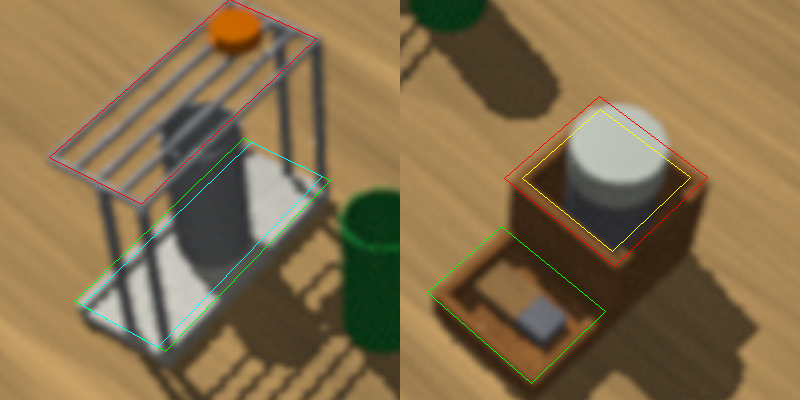

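View pics/ov_top.png

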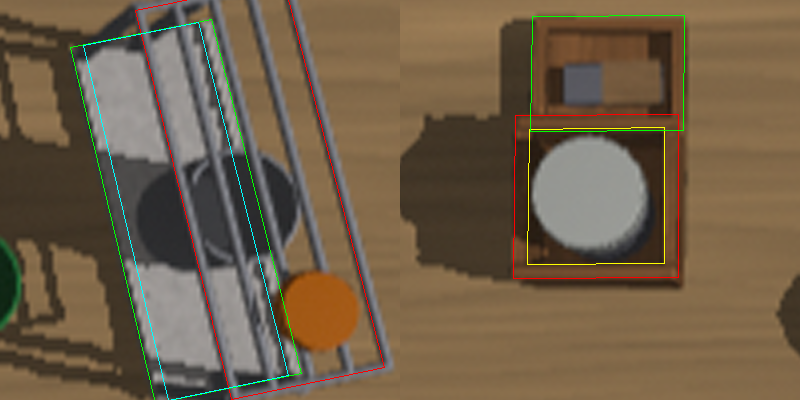

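```bash
cat >> geo.py <<'E'
RACK=(0.55976,-0.20257,1.75569); CELL=(0.60115,0.17987,-0.0045)
def W(p,P):
    c,s=np.cos(p[2]),np.sin(p[2]); P=np.array(P,float)
    return np.array([p[0]+c*P[0]-s*P[1],p[1]+s*P[0]+c*P[1],P[2]])
def loc(p,P):
    c,s=np.cos(p[2]),np.sin(p[2]);d=np.array(P[:2])-p[:2]; return np.array([c*d[0]+s*d[1],-s*d[0]+c*d[1]])
E
cat > ov.py <<'E'
from cell import *
from geo import *
import cv2,sys
def overlay(c,ctr,half,s,name,draw):
    f=grab_frame(c); u0,v0=int(ctr[0]-half[0]),int(ctr[1]-half[1])
    im=cv2.resize(f["img"][v0:v0+2*half[1],u0:u0+2*half[0],::-1],None,fx=s,fy=s,interpolation=cv2.INTER_CUBIC)
    for P,col in draw:
        q=(proj(f,P)-[u0,v0]+.5)*s-.5
        cv2.polylines(im,[np.round(q).astype(np.int32)],True,col,1,cv2.LINE_AA)
    cv2.imwrite(name,im)
def rect(p,x0,x1,y0,y1,z): return [W(p,a) for a in [(x0,y0,z),(x1,y0,z),(x1,y1,z),(x0,y1,z)]]
def circ(x,y,z,r): 
    a=np.linspace(0,2*np.pi,60)[:-1]; return np.c_[x+r*np.cos(a),y+r*np.sin(a),0*a+z]
E
python3 - <<'E'
from ov import *
D=[(rect(RACK,-.041,.041,-.104,.104,.169),(0,0,255)),(rect(RACK,-.045,.045,-.11,.11,.018),(0,255,0)),(rect(RACK,-.045,.045,-.11,.11,.0),(255,0,255)),(rect(RACK,-.037,.037,-.11,.11,.012),(255,255,0))]
overlay("scene",(208,135),(50,50),6,"pics/o8s.png",D); overlay("top",(370,238),(50,60),5,"pics/o8t.png",D)
E
```

```text
(no output)
```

View pics/o8s.png

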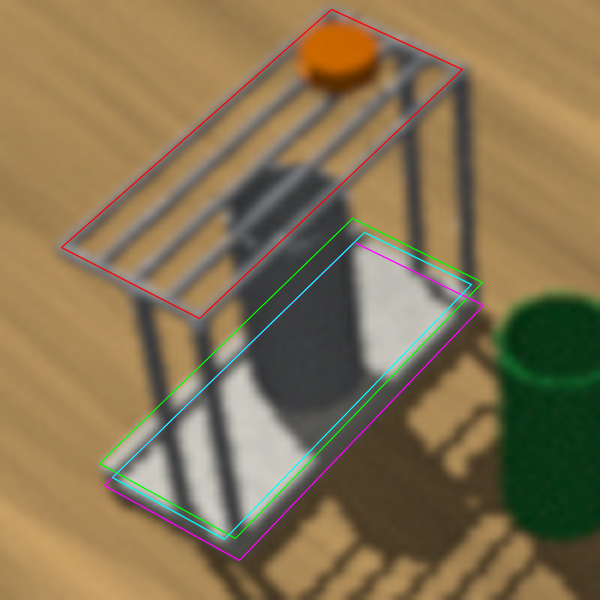

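View pics/o8t.png

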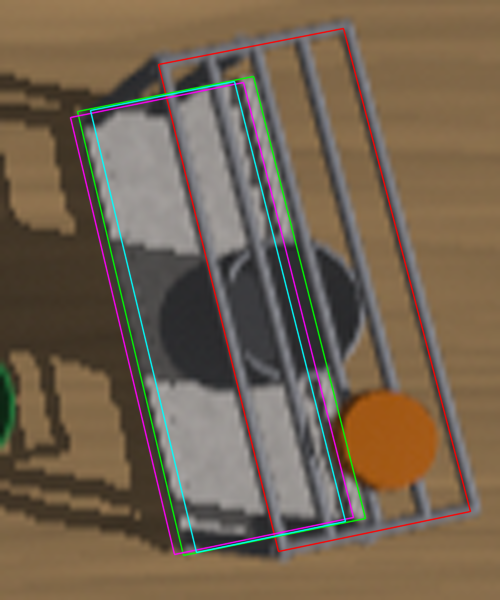

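```bash
python3 - <<'E'
from ov import *
F={c:grab_frame(c) for c in ["scene","top"]}
for n,c,uv in [("tin","top",full((130,225),(170,165),4)),("tin","scene",full((216,71),(240,185),4)),("cup","top",full((268,323),(325,175),5)),("cup","scene",full((231,197),(160,80),5))]:
    P=onplane(F[c],uv,.132); print(n,c,P,"rackloc",loc(RACK,P),"cellloc",loc(CELL,P))
for c in F:
    T=F[c]["cam_to_world"]
st=get_state()["position"]
from scipy.spatial.transform import Rotation as R
# tilted grasp ik map
def tilted(yaw,t,flip):
    h=np.array([np.cos(yaw),np.sin(yaw),0]); z=h*np.sin(t)+np.array([0,0,-np.cos(t)]); x=np.cross([0,0,1],h)*flip; y=np.cross(z,x)
    return R.from_matrix(np.c_[x,y,z]).as_rotvec(),z
for flip in (1,-1):
  for deg in (40,50,60,70,80,90):
    for gz in (.07,.09):
      r,z=tilted(RACK[2],np.radians(deg),flip)
      row=[]
      for back in (0,.1,.15):
        g=W(RACK,(-back,0,gz)); q=ik(g+.019*z,r); row.append(None if q is None else np.round(q,2).tolist())
      print(flip,deg,gz,row)
E
```

```text
tin top [0.59776817 0.17929446 0.132     ] rackloc [ 0.36836839 -0.10756309] cellloc [-0.00337921 -0.00059075]
tin scene [0.59950547 0.1830264  0.132     ] rackloc [ 0.37171733 -0.10995686] cellloc [-0.00165872  0.00314897]
cup top [ 0.55240396 -0.20519145  0.132     ] rackloc [-0.00122442  0.00771259] cellloc [-0.04701278 -0.38527691]
cup scene [ 0.55276556 -0.20055582  0.132     ] rackloc [0.00326572 0.00650493] cellloc [-0.04667204 -0.3806397 ]
1 40 0.07 [[-0.68, 0.96, 0.24, 1.42, 0.43, -2.56], [-0.76, 1.12, 0.59, 1.64, 0.39, -2.64], [-0.8, 1.24, 0.85, 1.79, 0.37, -2.67]]
1 40 0.09 [[-0.68, 0.94, 0.25, 1.45, 0.43, -2.56], [-0.76, 1.1, 0.6, 1.67, 0.39, -2.64], [-0.8, 1.22, 0.87, 1.82, 0.37, -2.67]]
1 50 0.07 [[-0.71, 1.09, 0.4, 1.63, 0.5, -2.66], [-0.79, 1.29, 0.85, 1.91, 0.45, -2.73], None]
1 50 0.09 [[-0.71, 1.07, 0.41, 1.65, 0.5, -2.66], [-0.79, 1.27, 0.86, 1.94, 0.45, -2.73], None]
1 60 0.07 [[-0.73, 1.24, 0.58, 1.85, 0.55, -2.78], None, None]
1 60 0.09 [[-0.73, 1.21, 0.58, 1.88, 0.55, -2.78], None, None]
1 70 0.07 [[-0.75, 1.4, 0.78, 2.09, 0.59, -2.89], None, None]
1 70 0.09 [
[... 214 characters left out ...]
9, 0.51], [-0.8, 1.24, 0.85, 1.79, 0.37, 0.47]]
-1 40 0.09 [[-0.68, 0.94, 0.25, 1.45, 0.43, 0.58], [-0.76, 1.1, 0.6, 1.67, 0.39, 0.51], [-0.8, 1.22, 0.87, 1.82, 0.37, 0.47]]
-1 50 0.07 [[-0.71, 1.09, 0.4, 1.63, 0.5, 0.48], [-0.79, 1.29, 0.85, 1.91, 0.45, 0.41], None]
-1 50 0.09 [[-0.71, 1.07, 0.41, 1.65, 0.5, 0.48], [-0.79, 1.27, 0.86, 1.94, 0.45, 0.41], None]
-1 60 0.07 [[-0.73, 1.24, 0.58, 1.85, 0.55, 0.37], None, None]
-1 60 0.09 [[-0.73, 1.21, 0.58, 1.88, 0.55, 0.37], None, None]
-1 70 0.07 [[-0.75, 1.4, 0.78, 2.09, 0.59, 0.25], None, None]
-1 70 0.09 [None, None, None]
-1 80 0.07 [None, None, None]
-1 80 0.09 [None, None, None]
-1 90 0.07 [None, None, None]
-1 90 0.09 [None, None, None]
```

```bash
cat >> geo.py <<'E'
from scipy.spatial.transform import Rotation as R
def tilted(az,t,flip=-1):
    h=np.array([np.cos(az),np.sin(az),0]); z=h*np.sin(t)+np.array([0,0,-np.cos(t)]); x=np.cross([0,0,1],h)*flip; y=np.cross(z,x)
    return R.from_matrix(np.c_[x,y,z]).as_rotvec(),z
def down(az):  # jaws along azimuth az
    x=np.array([np.cos(az),np.sin(az),0]);z=np.array([0,0,-1.]);return R.from_matrix(np.c_[x,np.cross(z,x),z]).as_rotvec()
ADV=.025
E
python3 - <<'E'
from cell import *
from geo import *
p=lambda q:None if q is None else np.round(q,2).tolist()
for daz in (0,-.1,-.2):
 for deg in (48,50,52,55):
  r,z=tilted(RACK[2]+daz,np.radians(deg))
  print(daz,deg,[(b,gz,p(ik(W(RACK,(-b,.007,gz))+ADV*z,r))) for b,gz in((0,.052),(.1,.062),(.11,.052),(.12,.062),(.11,.15),(.12,.19))])
A=W(RACK,(-.11,.007,0))[:2]; print(A)
for nm,xy in (("A",A),("P",(.42,.17)),("C",CELL[:2])):
  for az in (0,np.pi/2,-np.pi/2,RACK[2]+np.pi/2,RACK[2]-np.pi/2):
    r=down(az); print(nm,round(az,2),[p(ik([*xy,zz],r)) for zz in (.094,.3)])
E
```

```text
0 48 [(0, 0.052, [-0.71, 1.07, 0.33, 1.53, 0.49, 0.5]), (0.1, 0.062, [-0.79, 1.24, 0.73, 1.8, 0.43, 0.43]), (0.11, 0.052, [-0.79, 1.28, 0.79, 1.82, 0.43, 0.42]), (0.12, 0.062, [-0.8, 1.3, 0.85, 1.87, 0.42, 0.42]), (0.11, 0.15, [-0.79, 1.19, 0.85, 1.97, 0.43, 0.42]), (0.12, 0.19, [-0.8, 1.21, 0.98, 2.09, 0.42, 0.42])]
0 50 [(0, 0.052, [-0.71, 1.1, 0.36, 1.58, 0.5, 0.47]), (0.1, 0.062, [-0.79, 1.28, 0.79, 1.86, 0.44, 0.41]), (0.11, 0.052, [-0.8, 1.32, 0.85, 1.88, 0.44, 0.41]), (0.12, 0.062, [-0.8, 1.34, 0.92, 1.94, 0.43, 0.4]), (0.11, 0.15, [-0.8, 1.23, 0.91, 2.03, 0.44, 0.41]), (0.12, 0.19, None)]
0 52 [(0, 0.052, [-0.72, 1.13, 0.39, 1.62, 0.51, 0.45]), (0.1, 0.062, [-0.79, 1.32, 0.85, 1.92, 0.45, 0.39]), (0.11, 0.052, [-0.8, 1.36, 0.92, 1.95, 0.45, 0.39]), (0.12, 0.062, [-0.81, 1.38, 1.0, 2.01, 0.44, 0.38]), (0.11, 0.15, [-0.8, 1.27, 0.97, 2.09, 0.45, 0.39]), (0.12, 0.19, None)]
0 55 [(0, 0.052, [-0.72, 1.17, 0.45, 1.69, 0.53, 0.42]), (0.1, 0.062, [-0.8, 1.38, 0.95, 2.01, 0.47, 0.36]), (0.11, 0.052, [-0.81, 1.43, 1.04, 2.05, 0.46, 0.36]), (0.12, 0.062, None), (0.11, 0.15, None), (0.1
[... 3161 characters left out ...]
2, 0.1, -0.3, 1.17, 0.0, 0.22]]
P -1.57 [[0.22, 0.3, -0.63, 0.64, 0.0, -2.92], [0.22, 0.1, -0.3, 1.17, 0.0, -2.92]]
P 3.33 [[0.22, 0.3, -0.63, 0.64, 0.0, -1.53], [0.22, 0.1, -0.3, 1.17, 0.0, -1.53]]
P 0.18 [[0.22, 0.3, -0.63, 0.64, -0.0, 1.61], [0.22, 0.1, -0.3, 1.17, -0.0, 1.61]]
C 0 [[0.17, 0.58, -0.16, 0.83, 0.0, 1.74], [0.17, 0.45, 0.16, 1.29, 0.0, 1.74]]
C 1.57 [[0.17, 0.58, -0.16, 0.83, 0.0, 0.17], [0.17, 0.45, 0.16, 1.29, 0.0, 0.17]]
C -1.57 [[0.17, 0.58, -0.16, 0.83, 0.0, -2.97], [0.17, 0.45, 0.16, 1.29, 0.0, -2.97]]
C 3.33 [[0.17, 0.58, -0.16, 0.83, 0.0, -1.58], [0.17, 0.45, 0.16, 1.29, 0.0, -1.58]]
C 0.18 [[0.17, 0.58, -0.16, 0.83, -0.0, 1.56], [0.17, 0.45, 0.16, 1.29, -0.0, 1.56]]
```

```bash
cat > s1.py <<'E'
from ov import *
tx,ty=.5985,.181; r=down(0)
t0=get_state()["clock"]
movep([tx,ty,.20],r); print(get_state()["clock"]-t0)
print(move_l([tx,ty,.095],.12,until_force=8),get_state()["position"])
grab(45); s=get_state(); print(s["finger_gap"],s["position"],s["clock"],s["contact_force"])
move_l([tx,ty,.125],.1); s=get_state(); print(s["finger_gap"],s["contact_force"])
f=grab_frame("scene"); cv2.imwrite("pics/s1.png",cv2.resize(f["img"][170:270,230:360,::-1],None,fx=5,fy=5,interpolation=cv2.INTER_CUBIC))
E
python3 s1.py
```

```text
1.9500000000000002
False [0.59915326 0.18120528 0.09581977]
0.7147963384569839 [0.59890814 0.18114062 0.09617312] 4.825 [-2.55735195  0.78818128  5.8302387 ]
0.7158879645860308 [-0.18405374 -0.06872763 -1.18244025]
```

View pics/s1.png

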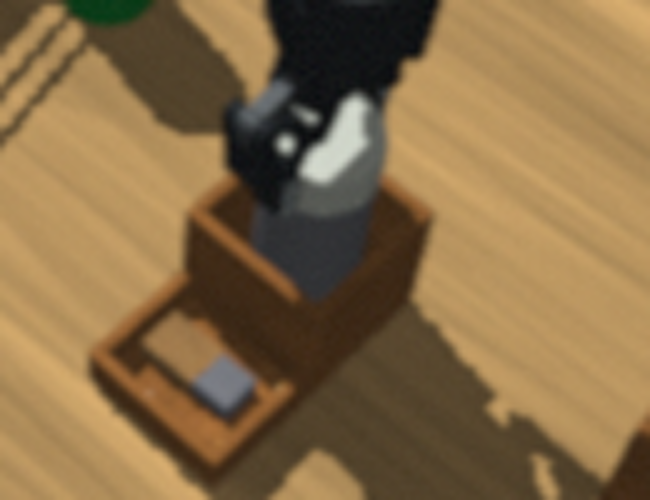

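```bash
cat > s2.py <<'E'
from ov import *
r=down(0)
move_l([.5985,.181,.205],.2)
move_l([.42,.17,.205],.25)
move_l([.42,.17,.10],.15); print(move_l([.42,.17,.0815],.03,until_force=5)); s=get_state();print(s["position"],s["contact_force"])
let_go(); move_l([.42,.17,.20],.2); s=get_state();print(s["clock"],s["position"])
f=grab_frame("scene"); cv2.imwrite("pics/s2.png",cv2.resize(f["img"][130:280,200:400,::-1],None,fx=4,fy=4,interpolation=cv2.INTER_CUBIC))
E
python3 s2.py
```

```text
True
[0.4194205  0.16992322 0.08383872] [-1.06673311  0.3445847   3.21221167]
9.2333 [0.41944096 0.16984965 0.19921097]
```

View pics/s2.png

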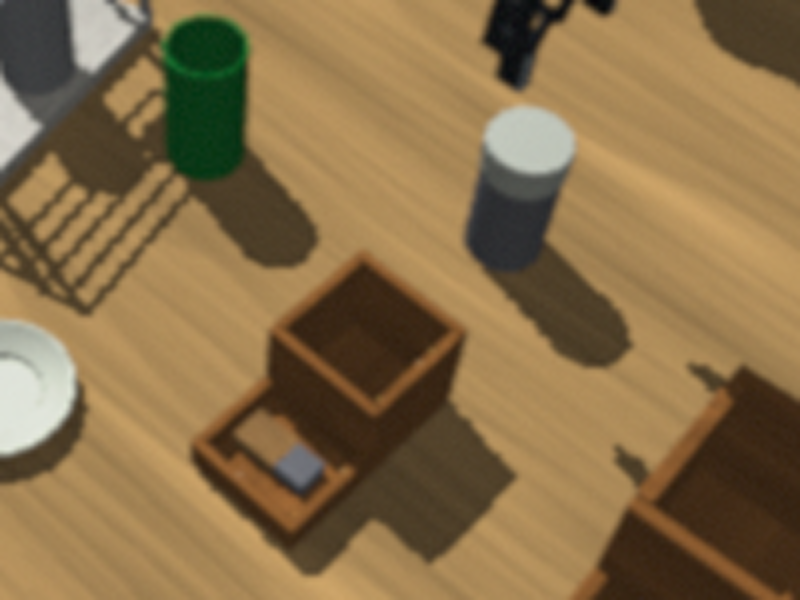

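```bash
cat > s3.py <<'E'
from ov import *
TILT=np.radians(52); r,z=tilted(RACK[2]-.1,TILT)
cy=.007; G=lambda x,h,y=cy: W(RACK,(x,y,h))+ADV*z
f=grab_frame("top"); print("tin check",proj(f,[[.4194,.1698,.12]]),[ (d["centre"],d["score"]) for d in silhouettes("top","tin_mid")])
movep([.36,-.34,.32],down(0.2)); print(get_state()["clock"])
movep(G(-.115,.14),r); print(get_state()["clock"],get_state()["q"])
D=[(rect(CELL,-.047,.047,-.047,.047,.09),(0,0,255)),(rect(CELL,-.039,.039,-.039,.039,.012),(0,255,255)),(circ(.4194,.1698,.12,.031),(255,0,0)),(circ(.4194,.1698,.0,.03),(255,0,0))]
overlay("scene",(300,200),(65,50),6,"pics/s3s.png",D); overlay("top",(210,255),(60,50),6,"pics/s3t.png",D)
E
python3 s3.py
python3 - <<'E'
import cv2
from cell import *
f=grab_frame("scene"); cv2.imwrite("pics/s3.png",cv2.resize(f["img"][:,:,::-1],(800,600)))
E
```

```text
tin check [[206.66175308 303.9294374 ]] [([217.7, 296.7], 0.71)]
11.2917
12.4583 [-0.82671981  1.22388847  0.84842394  1.98393667  0.50308082  0.4447271 ]
```

View pics/s3s.png

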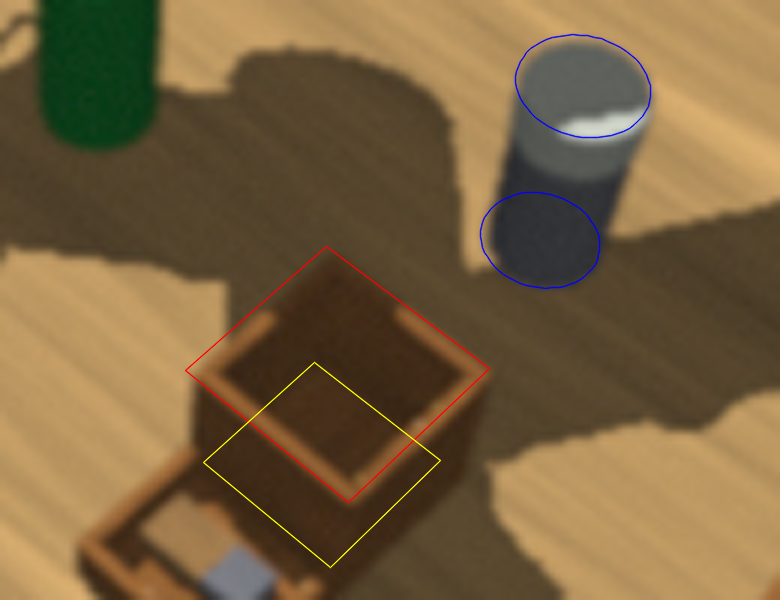

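View pics/s3t.png

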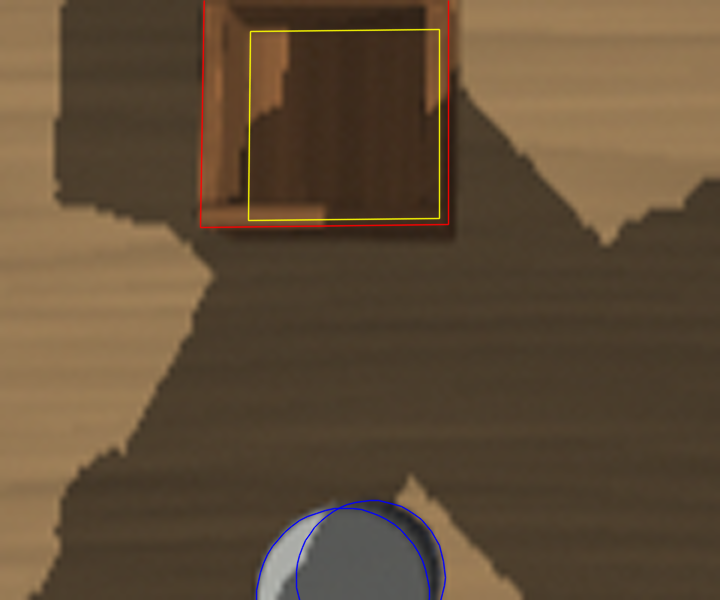

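View pics/s3.png

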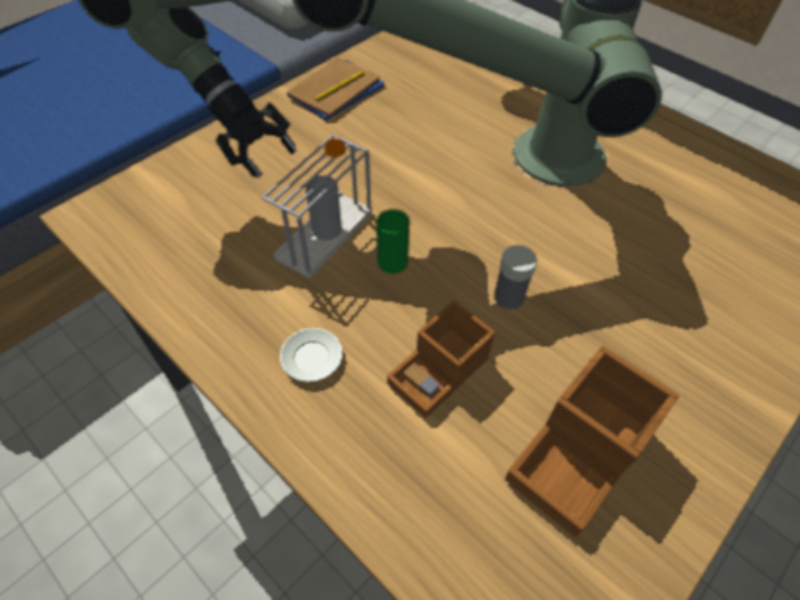

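```bash
cat > s4.py <<'E'
from ov import *
TILT=np.radians(52); r,z=tilted(RACK[2]-.1,TILT)
cy=.007; G=lambda x,h,y=cy: W(RACK,(x,y,h))+ADV*z
move_l(G(-.115,.052),.2)
print(move_l(G(0.0,.052),.12,until_force=6)); s=get_state(); print(s["position"]-G(0,.052),s["contact_force"],s["clock"])
f=grab_frame("scene"); t=grab_frame("top")
a=cv2.resize(f["img"][70:190,150:270,::-1],(400,400),interpolation=cv2.INTER_CUBIC);b=cv2.resize(t["img"][175:295,325:445,::-1],(400,400),interpolation=cv2.INTER_CUBIC)
cv2.imwrite("pics/s4.png",np.hstack([a,b]))
E
python3 s4.py
```

```text
False
[ 0.00041288 -0.00082086  0.00040902] [ 0.54563734  0.2620725  -0.10811059] 14.3083
```

View pics/s4.png

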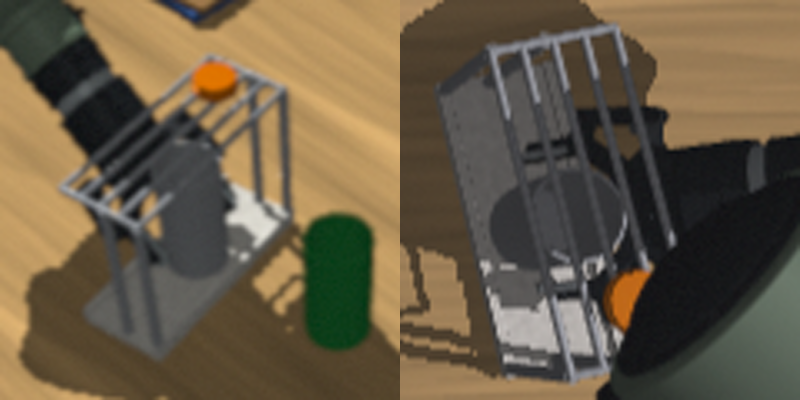

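```bash
cat > s5.py <<'E'
from ov import *
TILT=np.radians(52); r,z=tilted(RACK[2]-.1,TILT)
cy=.007; G=lambda x,h,y=cy: W(RACK,(x,y,h))+ADV*z
grab(45); s=get_state(); print(s["finger_gap"],s["position"]-G(0,.052),s["contact_force"])
move_l(G(0.0,.063),.05); s=get_state(); print(s["position"]-G(0,.063),s["contact_force"])
f=grab_frame("scene"); a=cv2.resize(f["img"][70:190,150:270,::-1],(400,400),interpolation=cv2.INTER_CUBIC)
print(move_l(G(-.115,.063),.1,until_force=10)); s=get_state(); print(s["finger_gap"],s["contact_force"],s["clock"])
f=grab_frame("scene"); b=cv2.resize(f["img"][70:190,150:270,::-1],(400,400),interpolation=cv2.INTER_CUBIC)
cv2.imwrite("pics/s5.png",np.hstack([a,b]))
E
python3 s5.py
```

```text
0.7258999073521274 [-2.25988552e-05 -3.98191404e-04 -9.22184093e-05] [-0.70172982 -1.54508269 -0.08615397]
[ 2.28181368e-04 -7.40771442e-05  3.09008366e-04] [ 0.38310784 -0.17958969 -2.52708626]
False
0.7236767522378937 [ 0.61952291  0.18534869 -2.16488703] 16.4667
```

View pics/s5.png

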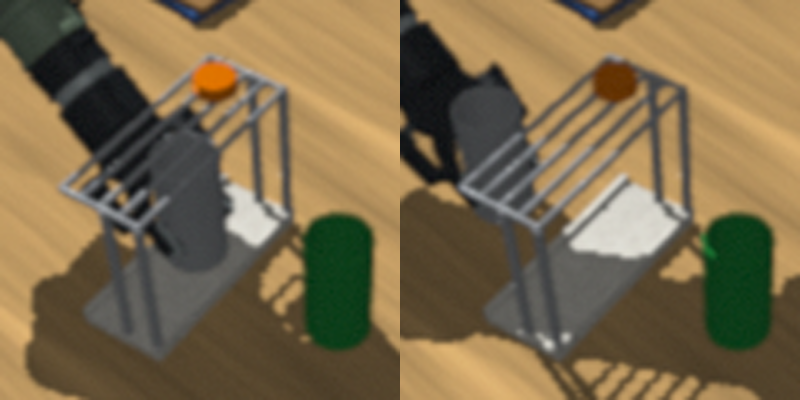

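```bash
cat > s6.py <<'E'
from ov import *
TILT=np.radians(52); r,z=tilted(RACK[2]-.1,TILT)
cy=.007; G=lambda x,h,y=cy: W(RACK,(x,y,h))+ADV*z
print(ik(G(-.115,.185),r))
print(move_l(G(-.115,.0375),.04,until_force=4)); s=get_state(); print(s["position"]-G(-.115,.04),s["contact_force"])
let_go(); move_l(G(-.115,.185),.15); s=get_state(); print(s["contact_force"],s["clock"])
A=W(RACK,(-.115,cy,0))
f=grab_frame("top"); t=grab_frame("scene")
D=[(circ(A[0],A[1],.12,.032),(0,0,255)),(circ(A[0],A[1],0,.032),(0,255,255))]
overlay("scene",proj(t,[A])[0]-[0,15],(50,50),6,"pics/s6s.png",D); overlay("top",proj(f,[A])[0],(50,50),6,"pics/s6t.png",D)
E
python3 s6.py
```

```text
[-0.82719559  1.19734957  0.89743759  2.06232458  0.50332105  0.4447071 ]
True
[-2.71747654e-04  3.86840384e-04 -6.25161173e-05] [-0.30031776 -0.1898022   3.9192217 ]
[ 0.61384741 -0.36060059 -0.57397006] 18.575
```

View pics/s6s.png

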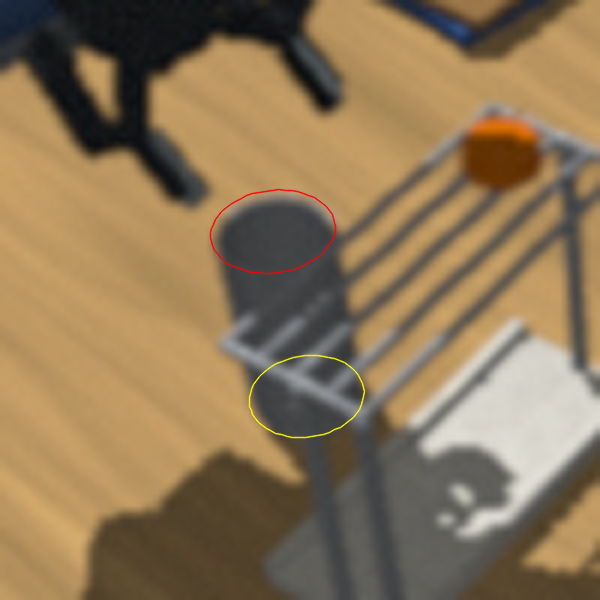

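View pics/s6t.png

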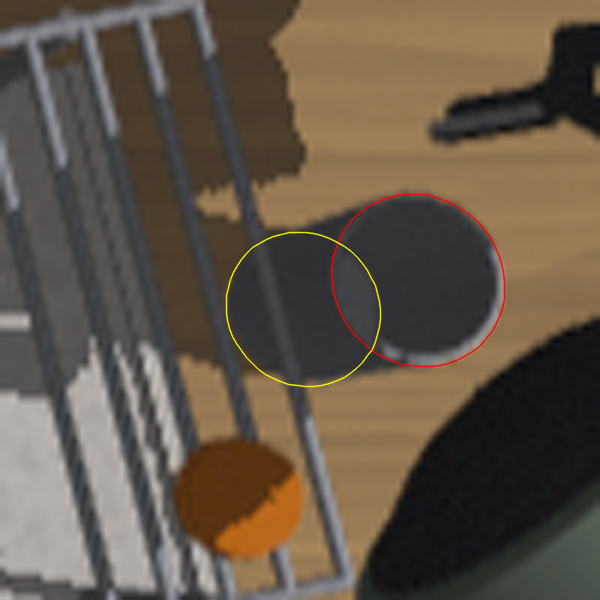

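```bash
cat > s7.py <<'E'
from ov import *
cy=.007; A=W(RACK,(-.115,cy,0)); r=down(RACK[2]-np.pi/2)
movep([A[0],A[1],.23],r); print(get_state()["clock"])
print(move_l([A[0],A[1],.0845],.12,until_force=6))
grab(45); s=get_state(); print(s["finger_gap"],s["position"],s["contact_force"])
zg=s["position"][2]
move_l([A[0],A[1],.32],.2); s=get_state(); print(s["contact_force"],s["finger_gap"])
cx,cyy=CELL[:2]
move_l([cx,cyy,.32],.3,rot=down(0)); s=get_state(); print(s["position"],s["clock"],zg)
move_l([cx,cyy,.20],.2)
f=grab_frame("top"); t=grab_frame("scene")
C=np.array([cx,cyy,.09]); zb=.20-zg
D=[(rect(CELL,-.047,.047,-.047,.047,.09),(0,0,255)),(circ(cx,cyy,zb,.032),(0,255,255)),(circ(cx,cyy,zb+.12,.032),(255,0,255))]
overlay("scene",proj(t,[C])[0]-[0,20],(50,50),6,"pics/s7s.png",D); overlay("top",proj(f,[C])[0],(50,50),6,"pics/s7t.png",D)
E
python3 s7.py
```

```text
19.65
False
0.7314215419244867 [ 0.57447581 -0.31749816  0.08572095] [-1.4380399  -0.04423585  5.69709396]
[-0.28449415 -0.06842127 -2.60991206] 0.7359442370268962
[0.60114918 0.17884007 0.32002198] 24.4917 0.08572095133299379
```

View pics/s7s.png

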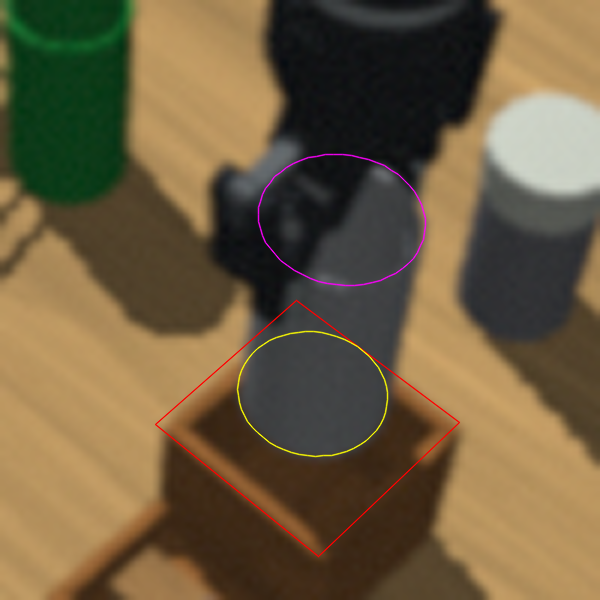

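View pics/s7t.png

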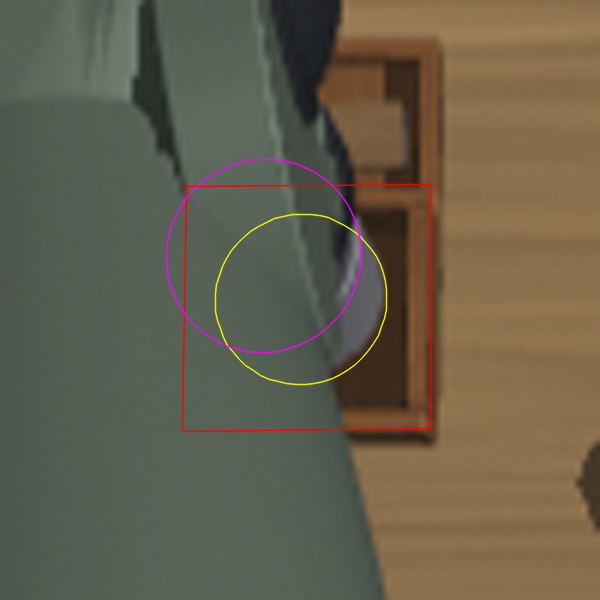

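```bash
cat > s8.py <<'E'
from ov import *
cx,cy=CELL[:2]
print(move_l([cx,cy,.106],.1,until_force=6)); s=get_state(); print(s["position"],s["contact_force"])
print(move_l([cx,cy,.0945],.03,until_force=4)); s=get_state(); print(s["position"],s["contact_force"],s["clock"])
E
python3 s8.py
```

```text
False
[0.60176414 0.17999345 0.10674334] [ 0.63774473 -0.21542049 -1.62918207]
True
[0.60148774 0.18005448 0.09750577] [-0.57635245 -0.17752764  4.88450347] 26.8917
```

```bash
cat > s9.py <<'E'
from ov import *
cx,cy=CELL[:2]
let_go(); move_l([cx,cy,.21],.2); s=get_state(); print(s["contact_force"])
px,py=.4194,.1698
move_l([px,py,.21],.3); 
f=grab_frame("scene"); cv2.imwrite("pics/s9.png",cv2.resize(f["img"][150:270,220:380,::-1],None,fx=4,fy=4,interpolation=cv2.INTER_CUBIC))
move_l([px,py,.0838],.15,until_force=6); grab(45); s=get_state(); print(s["finger_gap"],s["position"],s["clock"])
E
python3 s9.py
```

```text
[ 0.12836068  0.41171332 -0.97757498]
0.7179412542760792 [0.41991625 0.16999417 0.0848158 ] 30.1167
```

View pics/s9.png

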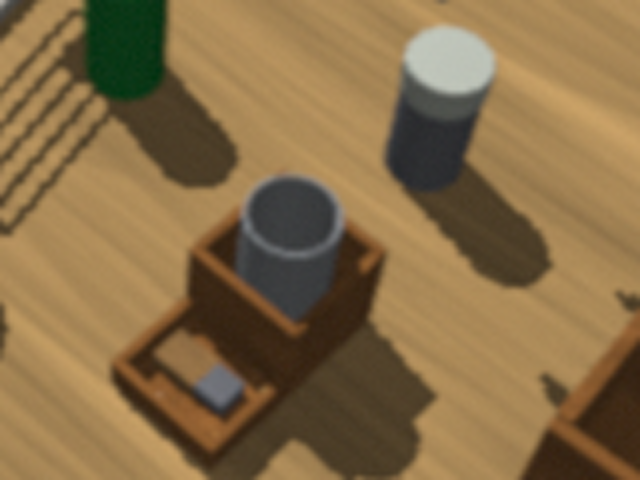

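```bash
cat > s10.py <<'E'
from ov import *
A=W(RACK,(-.115,0,0)); r=down(RACK[2]-np.pi/2)
px,py=.4194,.1698
move_l([px,py,.32],.25); move_l([A[0],A[1],.32],.3,rot=r); print(get_state()["contact_force"])
move_l([A[0],A[1],.10],.2); print(move_l([A[0],A[1],.0815],.03,until_force=4)); s=get_state();print(s["position"],A,s["contact_force"])
let_go(); move_l([A[0],A[1],.23],.25); s=get_state(); print(s["clock"],s["contact_force"])
t=grab_frame("scene");f=grab_frame("top")
D=[(circ(A[0],A[1],.12,.031),(0,0,255)),(circ(A[0],A[1],0,.03),(0,255,255))]
overlay("scene",proj(t,[A])[0]-[0,15],(50,50),5,"pics/s10.png",D)
E
python3 s10.py
```

```text
[ 0.03745138  0.73165865 -3.15776534]
True
[ 0.58029089 -0.31572218  0.08454611] [ 0.58090183 -0.31560992  0.        ] [-1.54173415 -0.22382533  3.72144068]
35.9417 [ 0.82614921 -0.03426125  0.01105766]
```

View pics/s10.png

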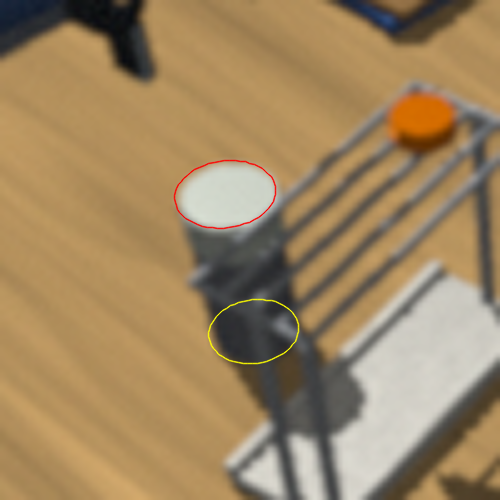

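```bash
cat > s11.py <<'E'
from ov import *
TILT=np.radians(52); r,z=tilted(RACK[2]-.1,TILT)
G=lambda x,h,y=0: W(RACK,(x,y,h))+ADV*z
movep(G(-.115,.185),r)
print(move_l(G(-.115,.040),.12,until_force=8)); s=get_state(); print(s["position"]-G(-.115,.04),s["contact_force"])
grab(45); s=get_state(); print(s["finger_gap"],s["position"]-G(-.115,.04),s["contact_force"])
move_l(G(-.115,.063),.06); s=get_state(); print(s["contact_force"])
print(move_l(G(0,.063),.08,until_force=8)); s=get_state(); print(s["position"]-G(0,.063),s["contact_force"],s["clock"])
B=W(RACK,(0,0,0)); f=grab_frame("top"); t=grab_frame("scene")
D=[(circ(B[0],B[1],.023,.03),(0,255,255)),(circ(B[0],B[1],.143,.031),(255,0,255)),(rect(RACK,-.037,.037,-.11,.11,.018),(0,255,0))]
overlay("scene",proj(t,[B])[0]-[0,15],(50,50),6,"pics/s11s.png",D); overlay("top",proj(f,[B])[0],(50,50),6,"pics/s11t.png",D)
E
python3 s11.py
```

```text
False
[ 0.00039259 -0.00038874  0.00094263] [-0.06229639  1.0953921   0.57406046]
0.6801388697293587 [ 0.00013511 -0.00042124  0.00089223] [-1.77359813 -2.37344657  4.63395946]
[-0.63200629  0.04769757 -2.43914363]
False
[ 8.71210457e-05 -4.55255101e-04 -1.27801456e-04] [-0.23270634  0.38123096 -3.01588952] 40.8083
```

View pics/s11s.png

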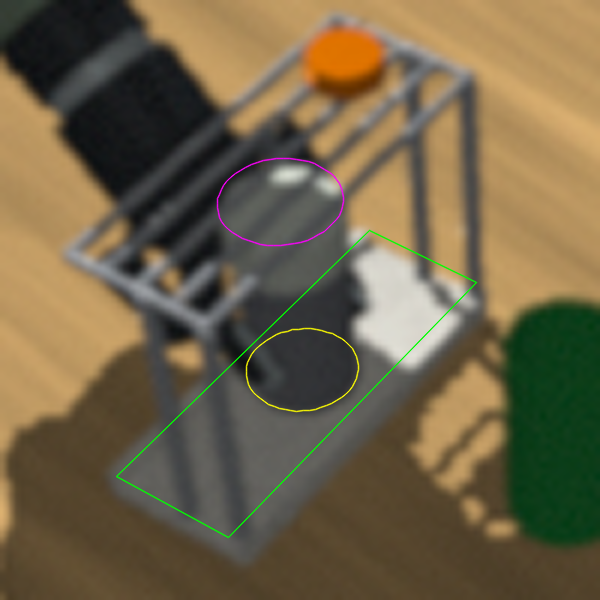

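View pics/s11t.png

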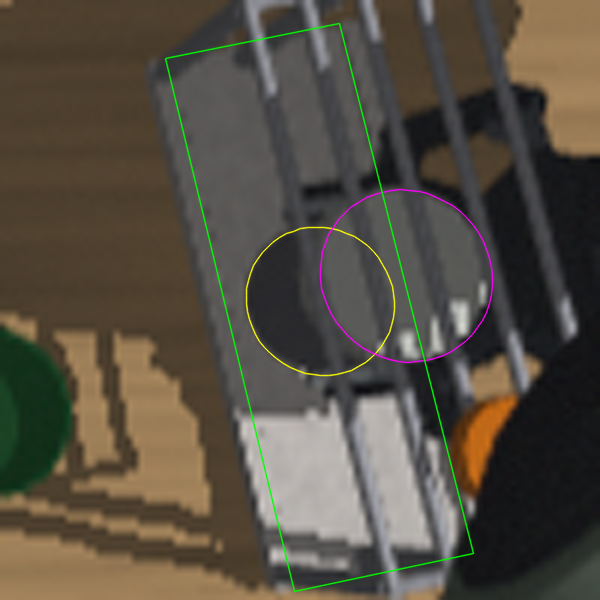

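```bash
cat > s12.py <<'E'
from ov import *
TILT=np.radians(52); r,z=tilted(RACK[2]-.1,TILT)
G=lambda x,h,y=0: W(RACK,(x,y,h))+ADV*z
print(move_l(G(0,.0495),.03,until_force=4)); s=get_state(); print(s["position"]-G(0,.052),s["contact_force"],s["clock"])
E
python3 s12.py
```

```text
True
[ 1.09387822e-04 -4.82288570e-05  8.76493843e-04] [-1.33798179 -1.35310121  4.60654019] 41.4
```

```bash
cat > s13.py <<'E'
from ov import *
TILT=np.radians(52); r,z=tilted(RACK[2]-.1,TILT)
G=lambda x,h,y=0: W(RACK,(x,y,h))+ADV*z
let_go(); h=.0525
print(move_l(G(-.115,h),.1,until_force=6)); print(get_state()["contact_force"])
move_l(G(-.115,.15),.2); movep([.36,-.36,.32],down(0.2)); set_joints([-1.3,.1,-.3,1.2,0,0.4]); print(get_state()["clock"])
B=W(RACK,(0,0,0)); C=W(CELL,(0,0,0)); f=grab_frame("top"); t=grab_frame("scene")
D=[(circ(B[0],B[1],.012,.03),(0,255,255)),(circ(B[0],B[1],.132,.031),(255,0,255)),(rect(RACK,-.037,.037,-.11,.11,.018),(0,255,0)),(circ(C[0],C[1],.132,.032),(255,0,255)),(rect(CELL,-.047,.047,-.047,.047,.09),(0,0,255))]
for n,P in(("B",B),("C",C)):
  overlay("scene",proj(t,[P])[0]-[0,15],(50,50),6,f"pics/s13s{n}.png",D); overlay("top",proj(f,[P])[0],(50,50),6,f"pics/s13t{n}.png",D)
  a=np.hstack([cv2.resize(cv2.imread(f"pics/s13{k}{n}.png"),(400,400)) for k in "st"]); cv2.imwrite(f"pics/s13{n}.png",a)
E
python3 s13.py
```

```text
False
[0.39086137 0.15485562 0.20567603]
45.6167
```

View pics/s13B.png

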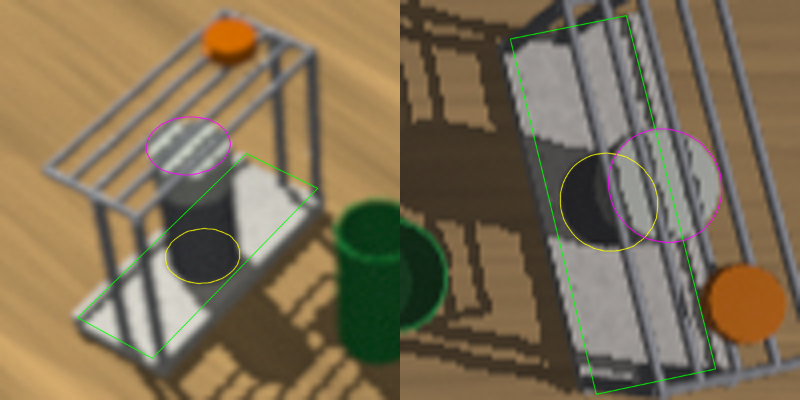

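View pics/s13C.png

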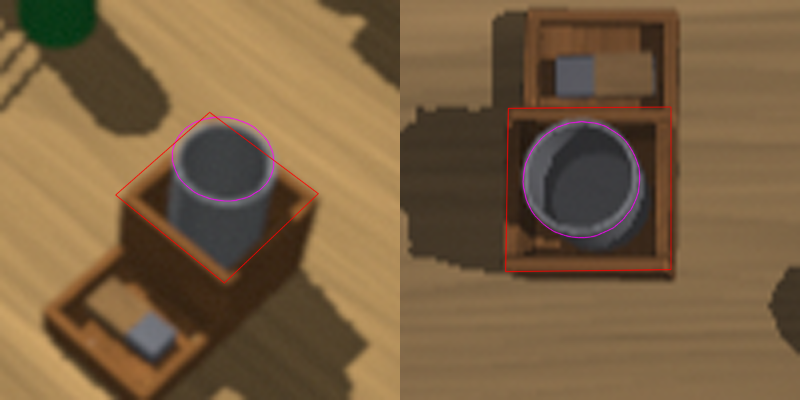

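```bash
python3 - <<'E'
from cell import *
print(get_state()["clock"]); print(sign_off())
E
```

```text
45.9167
the job is handed in; nothing more can be done
None
```

The cup and tin are swapped, and I handed the job in at about 46 s of the 72 s allowed; no verdict is reported.

- **Tin:** I lifted it out of the small tidy's cell by its cap and parked it on the desk. Later I moved it to a spot in front of the rack and regripped it low, with the gripper tilted 52°. I then slid it in under the shelf and set it down mid-board.
- **Cup:** I pulled it out from under the shelf with the same tilted grip and stood it on the desk. I then regripped it from above and lowered it into the cell.

**Last checks:**
- **Contact heights:** The arm felt contact at the expected height for both final placements, within about 1 mm. That matches the cup being on the cell floor and the tin on the board rather than on a lip.
- **Final overlays:** In both cameras the tin stands upright and centred between the lips, and the cup stands upright in the cell, to about 1–2 pixels (roughly 2–4 mm).
- **Bystanders:** The eraser and phone grip look unmoved. The saucer was outside the final close-ups, but it looked unmoved in an earlier full view and nothing went near it.
- **Off check:** One network reading of the parked tin was about 13 pixels from where I expected it. I think the network's centre was off or partly hidden by the arm, because the overlay and the later regrasp both agreed with the robot's own position.
- **Look-alikes:** The green cup and the large tidy were not touched.

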